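# Seat a casting and hold the sprung inspection lens over it

## Robot

A 7-joint arm with a two-finger parallel gripper is mounted at the origin on the work surface. World frame = base frame: x ahead of the robot, y to its left, z up, the work surface at z = 0. Lengths are in m, angles in rad, forces in N, time in s.
With the tool pointing down it reaches from about 0.425 to 0.825 m from the base axis. Payload 3.6 kg.
Tool frame: the origin (TCP) lies between the finger pads; the fingertips stand 25 mm ahead of it and the grasp point (between the pads) lies 6 mm ahead of it (tip_extent is the z of the fingertips in the tool frame, in m); z points along the fingers, y is the direction in which the jaws open and shut (so a half turn about z gives the same grasp; the last joint's range is limited). The gripper opens to 93 mm and grips with 3 to 60 N. Pads are 15 mm wide; open, the fingers measure 128 mm over their backs; the gripper's body (75 mm by 188 mm) begins 65 mm behind the grasp point.
Start: joints at [-1.278, 0.615, -0.013, 1.423, 0.008, 1.103, -0.04], TCP at [0.204, 0.617, 0.218] pointing down, gripper open.
Joint ranges: [-3.12, 3.12], [-0.3, 2.06], [-1.34, 1.32], [0.26, 2.42], [-1.36, 4.5], [0.01, 1.98], [-2.84, 2.84]. Speed limits (rad/s): [2.79, 2.79, 3.14, 3.14, 3.14, 3.14, 3.14].

## Interface

Orientations are given as a 3x3 rotation matrix whose columns are the frame's x, y, z axes.
In Python, from station import get_obs, snapshot, calibration, close_job, spot_in, tip_extent gives the robot as it stands.
- The arm moves only by the tool send_rows, never from a script. Its argument "moves" is a list of rows, each a list of 2 entries, a list of its own where there are three numbers: the shift along the tool's x, y, z in m, then the turn about the tool's z in degrees. In form: [[[tx, ty, tz], twist], ...]. A call has 1 to 10 rows; each row is the pose to reach, as a shift and turn from the pose commanded when the call began, along the tool's axes at that moment; what a row does not reach only later rows make up. A row lasts 1/8 s, in which the tool goes at most 62.5 mm and 10.7 degrees, less where a joint would pass 70% of its speed; a pose out of reach is approached as far as the arm can. A call with a gripper value outside its range is refused whole. "fingers" is the finger opening in m, from 0 to 0.093, set as the call begins (left out, the last holds). The fingers move at their own pace and stop on an object; "squeeze" is the grip in N (left out, the last holds). Time passes only in rows, so rows that repeat a pose let the fingers close. It gives the time, the measured TCP pose, the force and the opening at its end, in the units of the state.
- get_obs(): the state, without advancing time (a new reading comes with each control period).
- snapshot(name): name is "scene" or "side" or "wrist"; returns the picture (420x560x3 uint8, red, green, blue); there is no depth.
- calibration(name): a dict with "mtx" (3x3 intrinsics, pixels), "k1" (the pictures are not rectified: a ray, as slopes to the right and down, at radius r is drawn at 1 + k1 r^2 times it, then the intrinsics apply), "cam_to_world" (4x4, takes a point from camera to world coordinates). Camera axes: x right, y up, looking along -z (the intrinsics and any distortion apply to the point x, -y, -z); pixel columns grow to the right and rows downward; lengths in m; the calibration is good to about 2 mm. A picture is of the moment at which its call begins: read the wrist's pose just before it. calibration takes no time and is no camera call; for the wrist camera it gives the pose at the moment of the call.
- close_job(): hands the job in, once; it reports no verdict.
Trained networks look in the newest picture that a camera, given by its name, has taken for a name from the list of things; names that differ only in an ending like _2 or _b are one class to them, and where a whole thing is asked for, a point or a joint stands for the part that bears it (a point fixed in the world has none). Each returns a list of dicts, best first, with "conf" (0 to 1); they miss things now and then, are a little off and sometimes report something else, mostly with a low value. They report only what shows in the picture. A call takes as long as a camera call. They do not tell look-alikes from the thing itself.
- spot_in(camera, label): "extent" ([left, top, width, height] as shares, 0 to 1, of the picture: columns of its width, rows of its height, round what is visible of it).
The state is a dict: "time_s": time; "q": joint angles; "joint_velocities": joint speeds; "joint_efforts": joint torques, N m; "tcp_pos": TCP position; "tool_rot": TCP orientation; "contact_force": force on the tool from outside, world axes, zero at the start; "ft_torque": the same for the moment, N m; "grip_width": opening from 0.0 (shut) to 1.0 (fully open).
Only numpy, scipy, OpenCV 4.12 (cv2) and the standard library are available. Lean on these libraries where they do the work, as an engineer would, in place of code of your own. Each camera call takes 0.05 s, during which the arm holds its last target. There are 200 camera calls.

## Task

Lift the cream flanged bush out of the open aluminium mould and set it upright in the round recess of the blue inspection seat. Then pinch the black handle of the lens boom so that its red lock button is squeezed in, and draw the boom out until its red pointer lines up with the yellow mark on the scale. The boom is sprung and runs back when let go, so finish while still holding the handle with the button in and the pointer on the mark; leave everything else on the bench where it is.

Things in the scene. Friction and masses are not known exactly. Their poses are not given: they have to be found in the camera images.
- bush_mid (a point): the cream cast bush, upright: a flange 56 mm across and 12 mm thick below, a hub 30 mm across standing 48 mm above it (blind bore 20 mm); 60 mm high in all, 0.12 kg. The point is on its axis half-way up (30 mm above its underside), z up. At the start only the flange is sunk in the mould, so the hub is free to grip from above; the hub's upper 30 mm are best.
- mould: the open lower mould half, fixed: aluminium block 120 x 120 x 30 mm with a round cavity 60 mm across and 12 mm deep in the middle (cavity floor 18 mm above the table), open upward; two steel pins 8 mm thick stand 6 mm proud at opposite corners. Origin: centre of its underside, on the table.
- seat (a point): the inspection seat, fixed: blue block 110 x 110 x 20 mm with a round recess 64 mm across and 6 mm deep for the bush's flange. The point is the centre of the recess floor, 14 mm above the table; its x axis is the direction in which the boom extends.
- handle (a point): middle of the pinch on the boom's black handle, an upright block 46 mm long (x, the way the boom extends), 22 mm thick (y), 122 to 182 mm above the table. On its -y side a red button plate (26 x 30 mm high) stands 9 mm out and goes in 6 mm: pinch along y, 31 mm wide, 25 mm with the button in. The point is at button mid-height (157 mm), centred for the button in; z up.
- lens (a point): centre of the lens on the boom: rim 62 mm across, 96 to 104 mm above the table, on a bar 115 mm to the handle's -y side, below the handle. It is directly over the seat when the pointer is on the mark. Axes as the handle.
- gauge: the fixed lens stand. Origin on the table under the parked handle, x the way the boom extends. Foot plate 490 x 100 x 12 mm; the grey outer tube lies behind the handle (x -222 to -32 mm) and reaches 128 mm above the table, its steel latch (x -56 to -42 mm) 142 mm; the sliding tube under the handle 122 mm; the white scale on the +y side 98 mm.
- pointer (a point): tip of the boom's red pointer, a needle 3 mm wide over the white scale, fixed to the handle (same place along the boom as the handle's middle), 104 mm above the table; axes as the handle.
- mark (a point): tip of the yellow mark, a needle 4 mm wide reaching over the white scale from the seat's bracket, opposite the red pointer; fixed, 104 mm above the table. Axes as the handle: the pointer is on the mark when the two tips agree along x (they stay 5 mm apart across). The scale has black ticks every 10 mm, each fifth one longer.
- boom (a joint): how far the lens boom is drawn out: 0 m parked, up to 0.18; latched at 0 until the lock button is in. A spring pulls it back with about 3 N parked and 4 N drawn out. The mark lies 0.10 to 0.155 m out.
- lock (a joint): lock button: 0 m out (locked), 0.006 squeezed fully in; it frees the boom when beyond about 0.0045. A spring pushes it out, about 2 N to start and 5.5 N fully in; the normal grip of a gripper presses it home.
- mould_top: bystander: the mould's other half, a loose aluminium plate 120 x 120 x 28 mm. Origin: centre of underside.
- glue: bystander: yellow glue stick standing upright, 28 mm across, 95 mm high. Origin: centre of underside.
- scraper: bystander: scraper with a red handle, lying flat. Origin on its axis, underside.
- wrench: bystander: steel wrench, lying flat. Origin on its axis, underside.
- carton: bystander: cardboard carton 75 x 100 x 28 mm. Origin: centre of underside.
- cup: bystander: white paper cup, 70 mm across the rim, 85 mm high. Origin: centre of underside.
- angle: bystander: aluminium angle bracket 60 x 50 x 50 mm. Origin: centre of underside.
Things that resemble listed ones, but are neither listed nor needed, are in the scene too. Leave any pink look-alike of the part that bears bush_mid alone. What is shaped like the mould but turquoise is not meant.

How it is judged:
On the way, in this order (a step that is already met when the one before it is completed fails the run):
1. the bush is lifted clear of the mould in the gripper (z of bush_mid in the frame of mould above 0.07 m and contact force between the fingers and bush above 0.5 N), for 0.1 s.
2. the bush stands upright in the recess of the seat, let go (horizontal distance between bush_mid and seat below 0.007 m and z of bush_mid in the frame of seat between 0.027 and 0.033 m and angle between bush_mid's own z axis and vertical below 0.08 rad and contact force between the fingers and bush below 0.1 N and linear speed of bush below 0.02 m/s), for 0.2 s.
3. the lock button is squeezed in at the parked boom (value of joint lock above 0.0045 m and value of joint boom below 0.012 m).
At the end, for the whole second after the job is handed in: The bush is upright in the seat's recess (within 7 mm of its centre and at its floor within 3 mm, untouched), and the gripper holds the boom's handle still, lock button squeezed in by more than 3 mm, with the red pointer within 5 mm of the yellow mark along the scale (all of step 2 and x of pointer in the frame of mark between -0.005 and 0.005 m and value of joint lock above 0.003 m and velocity of joint boom between -0.01 and 0.01 m/s and contact force between the fingers and boom above 2 N); the arm keeps its last pose, push and grip.
It fails at once if a bystander (mould's other half, glue stick, scraper, wrench, carton, cup, angle bracket) is knocked more than 30 mm from its place (distance of any of mould_top, glue, scraper, wrench, carton, cup, angle from where it was at the start of the episode above 0.03 m).
It also fails if it takes over 59 s, if anything falls off the work surface, if the arm or the gripper's body presses on something with over 40 N, if the wrist force passes 120 N, or if a joint passes its speed limit or range.

## Working session

There is one attempt and no reset: what is moved stays moved. The work goes in short steps, Python scripts to look and compute and a tool call to move; the robot and the scene stay as the last step left them, time stands still between calls to the robot, and variables do not carry over. Pictures are saved under pics/ and viewed, about 8 in all and at most 12, crops included, and the job is handed in when it is done.

Besides the shell and the picture viewer there is one more tool, called in YAML: its name, and indented under it one key for each argument. send_rows: Moves the arm, as the interface text tells. Its arguments: {"type":"object","properties":{"moves":{"type":"array","items":{"type":"array"}},"fingers":{"type":"number"},"squeeze":{"type":"number"}},"required":["moves"]}

```bash
mkdir -p pics; cat > h.py <<'E'
import numpy as np, cv2
from station import *
def ray(cam,uv,cal=None):
    c=cal or calibration(cam); K=np.array(c["mtx"]); T=np.array(c["cam_to_world"])
    d=np.linalg.inv(K)@[uv[0],uv[1],1]; d=d[:2]; rd=np.hypot(*d); r=rd
    for _ in range(30): r=rd/(1+c["k1"]*r*r)
    d=d*(r/rd if rd>0 else 1)
    v=T[:3,:3]@np.array([d[0],-d[1],-1]); return T[:3,3],v
def at(cam,uv,z,cal=None):
    o,v=ray(cam,uv,cal); return o+v*(z-o[2])/v[2]
def proj(cam,p,cal=None):
    c=cal or calibration(cam); K=np.array(c["mtx"]); T=np.array(c["cam_to_world"])
    q=T[:3,:3].T@(np.array(p)-T[:3,3]); s=np.array([q[0],-q[1]])/-q[2]; s=s*(1+c["k1"]*(s@s))
    return (K@[s[0],s[1],1])[:2]
def tool(d):  # world shift -> tool axes
    return np.array(get_obs()["tool_rot"]).T@np.array(d)
def save(cam,f):
    im=snapshot(cam); cv2.imwrite("pics/"+f,im[:,:,::-1].copy()); return im
E
python3 - <<'E'
from h import *
o=get_obs();print(o["time_s"],o["tcp_pos"],np.round(o["tool_rot"],3).tolist(),tip_extent)
ims=[save(c,c+"0.png") for c in("scene","side")]
cv2.imwrite("pics/both0.png",cv2.resize(np.vstack(ims)[:,:,::-1],None,fx=.7,fy=.7))
for c in("scene","side"):
  print(c,np.round(calibration(c)["cam_to_world"],3).tolist(),calibration(c)["mtx"])
  for l in("bush_mid","mould","seat","handle","lens","gauge","pointer","mark","glue","cup","mould_top"):
    print(l,[(round(d["conf"],2),np.round(np.array(d["extent"])*[560,420,560,420]).tolist()) for d in spot_in(c,l)[:3]])
print(get_obs()["time_s"])
E
```

```text
0.0 [0.20412092 0.61628407 0.21659459] [[-0.949, 0.314, -0.001], [0.314, 0.949, -0.002], [-0.0, -0.003, -1.0]] 0.025
scene [[0.782, -0.51, 0.358, 1.018], [0.623, 0.636, -0.456, -0.615], [0.005, 0.579, 0.815, 1.265], [0.0, 0.0, 0.0, 1.0]] [[422.6715171    0.         283.2393494 ]
 [  0.         422.6715171  213.85039598]
 [  0.           0.           1.        ]]
bush_mid []
mould [(0.85, [301.0, 168.0, 42.0, 37.0]), (0.73, [316.0, 118.0, 35.0, 30.0])]
seat [(0.66, [254.0, 201.0, 64.0, 56.0]), (0.33, [315.0, 253.0, 54.0, 58.0])]
handle [(0.97, [248.0, 217.0, 45.0, 42.0])]
lens [(0.71, [243.0, 220.0, 48.0, 42.0])]
gauge [(0.57, [201.0, 186.0, 93.0, 131.0]), (0.33, [295.0, 139.0, 18.0, 19.0])]
pointer [(0.69, [245.0, 220.0, 48.0, 43.0])]
mark [(0.96, [254.0, 201.0, 67.0, 58.0]), (0.7, [243.0, 218.0, 48.0, 45.0])]
glue [(0.4, [317.0, 251.0, 55.0, 65.0])]
cup [(0.73, [207.0, 344.0, 24.0, 29.0]), (0.3, [201.0, 186.0, 97.0, 130.0])]
mould_top []
side [[0.712, 0.501, -0.492, -0.031], [-0.702, 0.495, -0.512, -0.557], [-0.013, 0.71, 0.704, 0.924], [0.0, 0.0, 0.0, 1.0]] [[415.2328906    0.     
[... 243 characters left out ...]
59.0, 44.0, 34.0]), (0.71, [192.0, 183.0, 53.0, 38.0]), (0.4, [440.0, 279.0, 33.0, 39.0])]
seat [(0.72, [290.0, 212.0, 46.0, 39.0]), (0.58, [239.0, 205.0, 70.0, 63.0]), (0.32, [220.0, 209.0, 168.0, 124.0])]
handle [(0.9, [289.0, 207.0, 44.0, 45.0])]
lens [(0.88, [292.0, 216.0, 44.0, 35.0]), (0.47, [243.0, 205.0, 68.0, 64.0])]
gauge [(0.86, [219.0, 209.0, 172.0, 123.0])]
pointer []
mark [(0.58, [242.0, 204.0, 68.0, 65.0]), (0.57, [403.0, 229.0, 13.0, 29.0]), (0.4, [212.0, 179.0, 12.0, 21.0])]
glue [(0.8, [408.0, 230.0, 8.0, 27.0])]
cup [(0.74, [438.0, 279.0, 36.0, 43.0])]
mould_top [(0.84, [245.0, 149.0, 46.0, 34.0]), (0.59, [291.0, 211.0, 45.0, 41.0]), (0.45, [241.0, 203.0, 69.0, 66.0])]
1.2
```

View pics/scene0.png

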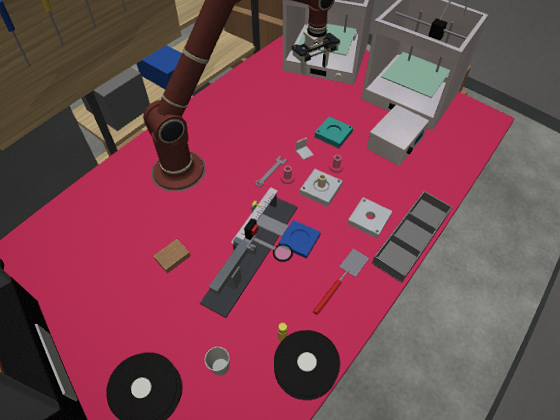

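View pics/side0.png

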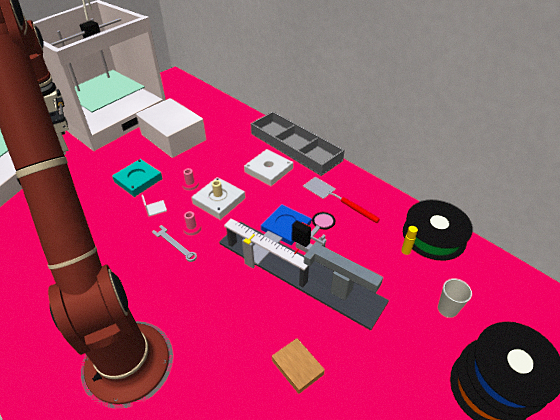

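Scene view: the bush is in the silver mould near (321,180), the pink look-alikes are at (288,174) and (336,162), the blue seat is at (299,237), the handle at (251,229) and the yellow mark at about (255,204). Side view: bush (217,188), handle (300,232), mark (248,240). Next I enlarge crops of both.

```bash
python3 - <<'E'
import cv2,numpy as np
a=cv2.imread("pics/scene0.png")[150:320,195:365]; b=cv2.imread("pics/side0.png")[165:335,185:385]
a=cv2.resize(a,(600//1*400//600,400),interpolation=2); b=cv2.resize(b,(400,340),interpolation=2)
b=cv2.copyMakeBorder(b,0,60,0,0,0); cv2.imwrite("pics/c1.png",np.hstack([a,b]))
from h import *
for n,s,t in(("bush top",(321.5,177),None),("seat",(299,237),None)):pass
print("bush .078",at("scene",(322,177),.078),at("side",(216.5,182),.078))
print("seat .014",at("scene",(300,236),.014),at("side",(285,222),.014))
print("handle .182",at("scene",(250,224),.182),at("side",(301,224),.182))
print("mark .104",at("scene",(256,204),.104),at("side",(248,240),.104))
E
```

```text
bush .078 [0.5036186  0.26878442 0.078     ] [0.50522505 0.27409085 0.078     ]
seat .014 [0.57312094 0.04717722 0.014     ] [0.57662555 0.04584315 0.014     ]
handle .182 [ 0.48556935 -0.10352998  0.182     ] [ 0.4870752  -0.09786193  0.182     ]
mark .104 [0.40882549 0.00851742 0.104     ] [0.40286805 0.00938023 0.104     ]
```

View pics/c1.png

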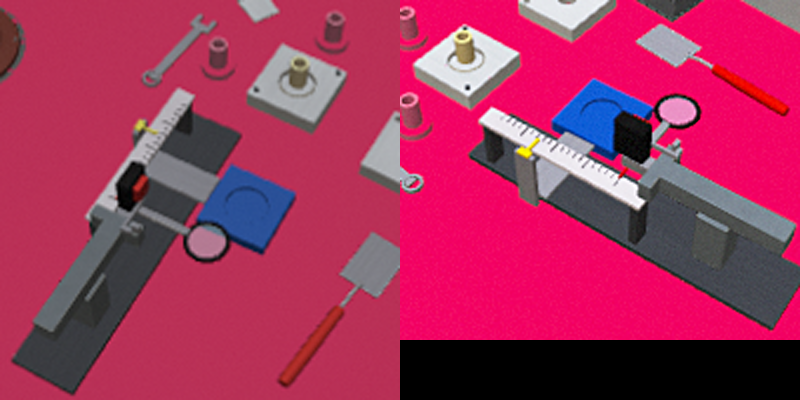

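The crops confirm the layout: the scale and mark are on the robot side, the red button faces the seat. Both cameras agree within 6 mm. Boom heading is about 101°, draw about 0.127 m. I go above the bush with tool y across the boom (twist +60°).

send_rows:
  moves:
    - [[-0.04,-0.023,0],6]
    - [[-0.08,-0.047,0],12]
    - [[-0.12,-0.07,0],18]
    - [[-0.16,-0.093,0],24]
    - [[-0.2,-0.117,0],30]
    - [[-0.24,-0.14,0],36]
    - [[-0.28,-0.163,0],42]
    - [[-0.32,-0.187,0],48]
    - [[-0.36,-0.21,0],54]
    - [[-0.393,-0.233,0],60]
  fingers: 0.093

```text
time_s: 2.45
tcp_pos: [0.5055, 0.2709, 0.218]
tool_rot: [[-0.198, 0.98, 0.001], [0.98, 0.198, 0.0], [-0.0, 0.001, -1.0]]
contact_force: [0.8, -0.2, -0.0]
grip_width: 1.0
```

send_rows:
  moves:
    - [[0,0,0],0]
    - [[0,0,0],0]
    - [[0,0,0],0]

```text
time_s: 2.82
tcp_pos: [0.503, 0.2742, 0.2176]
tool_rot: [[-0.206, 0.979, -0.001], [0.979, 0.206, 0.001], [0.001, -0.001, -1.0]]
contact_force: [-0.2, -0.2, -0.8]
grip_width: 1.003
```

```bash
python3 - <<'E'
from h import *
o=get_obs();print(o["time_s"],o["tcp_pos"],np.round(o["tool_rot"],3).tolist(),np.round(o["q"],2))
c=calibration("wrist"); im=save("wrist","w1.png"); print(np.round(c["cam_to_world"],3).tolist())
for d in spot_in("wrist","bush_mid")+spot_in("wrist","mould"):
  e=np.array(d["extent"])*[560,420,560,420]; m=e[:2]+e[2:]/2; print(round(d["conf"],2),np.round(e),at("wrist",m,.05,c))
print("expect top",proj("wrist",(.504,.271,.078),c))
E
```

```text
2.825 [0.50302201 0.27415225 0.21764868] [[-0.206, 0.979, -0.001], [0.979, 0.206, 0.001], [0.001, -0.001, -1.0]] [-0.72  0.51  0.29  1.66 -0.17  1.   -0.17]
[[0.979, -0.199, -0.049, 0.491], [0.205, 0.951, 0.232, 0.337], [0.0, -0.237, 0.971, 0.384], [0.0, 0.0, 0.0, 1.0]]
0.97 [264. 182.  30.  32.] [0.50495466 0.27204857 0.05      ]
0.65 [145. 179.  47.  36.] [0.379968   0.24749124 0.05      ]
0.58 [274.  58.  30.  38.] [0.48803471 0.40008965 0.05      ]
0.56 [227. 139. 105. 108.] [0.50429785 0.277823   0.05      ]
expect top [278.4720424  203.83448274]
```

View pics/w1.png

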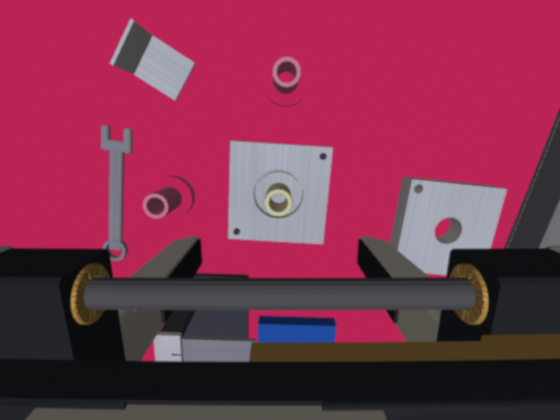

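The wrist view shows the bush rim at (278,203), exactly where the estimate projects. I go down and grip.

send_rows:
  moves:
    - [[-0.003,0,0.03],0]
    - [[-0.003,0,0.06],0]
    - [[-0.003,0,0.09],0]
    - [[-0.003,0,0.115],0]
    - [[-0.003,0,0.135],0]
    - [[-0.003,0,0.147],0]
    - [[-0.003,0,0.147],0]
    - [[-0.003,0,0.147],0]

```text
time_s: 3.98
tcp_pos: [0.5053, 0.2697, 0.0715]
tool_rot: [[-0.203, 0.979, 0.001], [0.979, 0.203, 0.001], [0.0, 0.002, -1.0]]
contact_force: [-1.1, -0.2, -0.1]
grip_width: 1.001
```

send_rows:
  moves:
    - [[0,0,0],0]
    - [[0,0,0],0]
    - [[0,0,0],0]
    - [[0,0,0],0]
    - [[0,0,0],0]
    - [[0,0,0],0]
    - [[0,0,0],0]
    - [[0,0,0],0]
  fingers: 0.0
  squeeze: 25

```text
time_s: 4.97
tcp_pos: [0.5042, 0.2692, 0.0707]
tool_rot: [[-0.202, 0.979, -0.001], [0.979, 0.202, -0.0], [-0.0, -0.001, -1.0]]
contact_force: [-0.6, -0.2, 0.9]
grip_width: 0.312
```

Opening is 29 mm, so the hub is gripped. Lift, then move to a viewing pose where the seat shows beyond the held bush.

send_rows:
  moves:
    - [[0,0,-0.015],0]
    - [[0,0,-0.035],0]
    - [[0,0,-0.065],0]
    - [[0,0,-0.1],0]
    - [[0,0,-0.13],0]
    - [[0,0,-0.15],0]
    - [[0,0,-0.16],0]
    - [[0,0,-0.16],0]
    - [[0,0,-0.16],0]

```text
time_s: 6.1
tcp_pos: [0.5041, 0.2691, 0.2298]
tool_rot: [[-0.202, 0.979, -0.002], [0.979, 0.202, -0.001], [-0.001, -0.002, -1.0]]
contact_force: [-1.0, 0.3, -1.6]
grip_width: 0.309
```

send_rows:
  moves:
    - [[-0.03,0,0],0]
    - [[-0.065,0.001,0],0]
    - [[-0.105,0.002,0],0]
    - [[-0.145,0.003,0],0]
    - [[-0.185,0.004,0],0]
    - [[-0.225,0.005,0],0]
    - [[-0.265,0.006,0],0]
    - [[-0.29,0.006,0],0]
    - [[-0.296,0.006,0],0]
    - [[-0.296,0.006,0],0]

```text
time_s: 7.35
tcp_pos: [0.5702, -0.0184, 0.23]
tool_rot: [[-0.203, 0.979, -0.002], [0.979, 0.203, 0.001], [0.001, -0.001, -1.0]]
contact_force: [0.3, 0.3, -2.3]
grip_width: 0.312
```

```bash
python3 - <<'E'
from h import *
o=get_obs();print(o["time_s"],o["tcp_pos"],np.round(o["tool_rot"],3).tolist(),np.round(o["q"],2),o["grip_width"])
c=calibration("wrist"); im=save("wrist","w2.png"); import json; json.dump({k:np.array(v).tolist() for k,v in c.items()},open("w2.json","w"))
print("expect seat",proj("wrist",(.575,.0465,.014),c))
for l in("seat","bush_mid","handle","mark","pointer"):
 for d in spot_in("wrist",l)[:2]:
  e=np.array(d["extent"])*[560,420,560,420]; m=e[:2]+e[2:]/2; print(l,round(d["conf"],2),np.round(e),at("wrist",m,.02,c))
E
```

```text
7.35 [ 0.57016039 -0.01839684  0.23004476] [[-0.203, 0.979, -0.002], [0.979, 0.203, 0.001], [0.001, -0.001, -1.0]] [-0.22  0.49  0.33  1.65 -0.18  1.03  0.37] 0.31153175424282675
expect seat [292.66419847 139.31825161]
seat 0.74 [108.  99. 235.  92.] [0.49411594 0.0230991  0.02      ]
bush_mid 0.87 [254. 187.  52.  83.] [ 0.58230564 -0.06902801  0.02      ]
handle 0.78 [256. 259.  49.  18.] [ 0.59544423 -0.12406142  0.02      ]
mark 0.55 [110.  97. 234.  93.] [0.49609907 0.02537516 0.02      ]
pointer 0.66 [255. 260.  52.  20.] [ 0.59563404 -0.12743037  0.02      ]
```

View pics/w2.png

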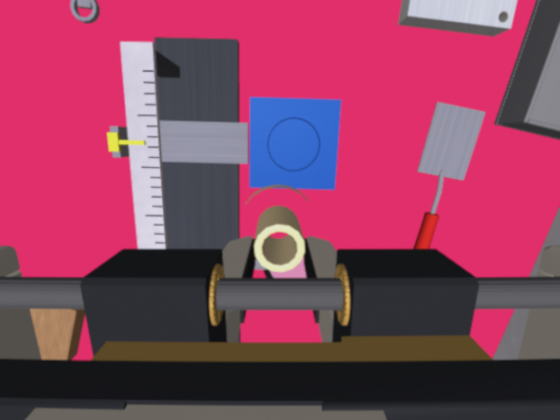

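The wrist view shows the seat at (249..340, 97..189) with the recess centred near (293,144), and the yellow tip at (145,142). I measure the seat centre and heading from the blue mask, and check the bush's place in the hand.

```bash
python3 - <<'E'
from h import *
import json; c=json.load(open("w2.json")); im=cv2.imread("pics/w2.png").astype(int)
m=((im[:,:,0]>im[:,:,2]+60)).astype(np.uint8); m[200:]=0; m[:,:240]=0
pts=np.array([at("wrist",(x,y),.02,c)[:2] for y,x in zip(*np.nonzero(m))],np.float32)*1000
(cx,cy),s,a=cv2.minAreaRect(pts); print("seat",cx,cy,s,a)
print("recess",at("wrist",(293.5,144.5),.017,c), "yellow tip",at("wrist",(146,142),.104,c))
# bush top rim: inner bore/outer ring centre, at z = top
o=get_obs(); zt=o["tcp_pos"][2]+.078-.0707; print("bush top",zt,at("wrist",(280,247),zt,c),o["tcp_pos"])
E
```

```text
seat 577.0181274414062 40.52941131591797 (108.26664733886719, 108.78536224365234) 10.03158950805664
recess [0.57722748 0.04053644 0.017     ] yellow tip [0.43304776 0.01539575 0.104     ]
bush top 0.2380166012036462 [ 0.57074593 -0.01383246  0.2380166 ] [ 0.57046267 -0.01806328  0.2307166 ]
```

Seat centre is (0.577, 0.0405) and the boom heading about 100°. The bush sits about 4 mm off the TCP in the same view, so I use the relative shift (0.0063, 0.0545) and hover just above the recess.

send_rows:
  moves:
    - [[0.015,0.005,0],0]
    - [[0.035,0.012,0],0]
    - [[0.052,0.017,0],0]
    - [[0.052,0.017,0.03],0]
    - [[0.052,0.017,0.06],0]
    - [[0.052,0.017,0.09],0]
    - [[0.052,0.017,0.12],0]
    - [[0.052,0.017,0.14],0]
    - [[0.052,0.017,0.145],0]
    - [[0.052,0.017,0.145],0]

```text
time_s: 8.9
tcp_pos: [0.577, 0.0359, 0.086]
tool_rot: [[-0.203, 0.979, 0.0], [0.979, 0.203, 0.0], [0.0, 0.0, -1.0]]
contact_force: [0.7, 0.2, -1.4]
grip_width: 0.312
```

```bash
python3 - <<'E'
from h import *
o=get_obs();print(o["time_s"],o["tcp_pos"],o["contact_force"])
a=save("scene","s2.png");b=save("side","d2.png")
for n,cam,im in(("a","scene",a),("b","side",b)):
  p=proj(cam,(.577,.0405,.02)); q=proj(cam,(.577,.0405,.09)); print(cam,p,q)
p=proj("scene",(.577,.0405,.03)).astype(int);q=proj("side",(.577,.0405,.03)).astype(int)
f=lambda im,p:cv2.resize(im[p[1]-35:p[1]+35,p[0]-40:p[0]+40,::-1],(400,350),interpolation=2)
cv2.imwrite("pics/c2.png",np.hstack([f(a,p),f(b,q)])); print(p,q)
w=save("wrist","w3.png")
E
```

```text
8.9 [0.57704742 0.03585264 0.08597619] [ 0.74944436  0.23348735 -1.3941486 ]
scene [299.79070367 236.92827089] [300.56733368 225.74470113]
side [286.35695046 221.47609532] [286.40298024 204.74231189]
[299 235] [286 219]
```

View pics/c2.png

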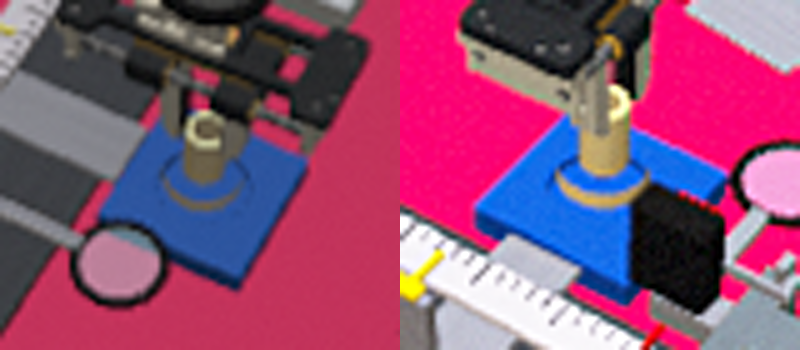

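Both views show the hub centred over the recess to within about 1 pixel (2 mm). Lower slowly.

send_rows:
  moves:
    - [[0,0,0.004],0]
    - [[0,0,0.008],0]
    - [[0,0,0.011],0]
    - [[0,0,0.014],0]
    - [[0,0,0.016],0]
    - [[0,0,0.018],0]
    - [[0,0,0.018],0]
    - [[0,0,0.018],0]

```text
time_s: 10.05
tcp_pos: [0.5768, 0.0351, 0.0678]
tool_rot: [[-0.202, 0.979, 0.0], [0.979, 0.202, -0.0], [-0.0, 0.0, -1.0]]
contact_force: [0.4, 0.4, -1.0]
grip_width: 0.312
```

The underside is at about 15 mm with no contact force, so the flange is already inside the recess rim. Lower 1 mm more, release, back off.

send_rows:
  moves:
    - [[0,0,0.001],0]
    - [[0,0,0.001],0]
    - [[0,0,0.001],0]

```text
time_s: 10.42
tcp_pos: [0.5767, 0.0351, 0.0668]
tool_rot: [[-0.203, 0.979, -0.0], [0.979, 0.203, -0.0], [-0.0, -0.0, -1.0]]
contact_force: [-0.5, -0.6, -1.0]
grip_width: 0.31
```

send_rows:
  moves:
    - [[0,0,0],0]
    - [[0,0,0],0]
    - [[0,0,0],0]
    - [[0,0,0],0]
    - [[0,0,0],0]
    - [[0,0,0],0]
    - [[0,0,0],0]
  fingers: 0.07

```text
time_s: 11.3
tcp_pos: [0.5767, 0.0351, 0.0667]
tool_rot: [[-0.202, 0.979, -0.0], [0.979, 0.202, -0.0], [-0.0, -0.0, -1.0]]
contact_force: [0.4, 0.2, -1.0]
grip_width: 0.754
```

send_rows:
  moves:
    - [[0,0,-0.02],0]
    - [[0,0,-0.05],0]
    - [[0,0,-0.09],0]
    - [[0,0,-0.13],0]
    - [[0,0,-0.16],0]
    - [[0,0,-0.175],0]
    - [[0,0,-0.18],0]
    - [[0,0,-0.18],0]

```text
time_s: 12.3
tcp_pos: [0.5762, 0.0351, 0.2458]
tool_rot: [[-0.202, 0.979, -0.002], [0.979, 0.202, -0.0], [0.0, -0.002, -1.0]]
contact_force: [0.4, 0.2, 0.1]
grip_width: 0.755
```

```bash
python3 - <<'E'
from h import *
import json
o=get_obs();print(o["time_s"],o["tcp_pos"],o["contact_force"],o["grip_width"])
c=calibration("wrist");w=save("wrist","w4.png");json.dump({k:np.array(v).tolist() for k,v in c.items()},open("w4.json","w"))
a=save("scene","s4.png")
f=lambda im,p:cv2.resize(im[p[1]-35:p[1]+35,p[0]-45:p[0]+45,::-1],(450,350),interpolation=2)
p=proj("scene",(.54,0,.05)).astype(int);print(p)
cv2.imwrite("pics/c4.png",np.hstack([f(a,p),cv2.resize(w[:,:,::-1],(350,350*420//560))[:].repeat(1,0) if 0 else cv2.copyMakeBorder(cv2.resize(w[:,:,::-1],(350,262)),0,88,0,0,0)]))
print("exp bush top",proj("wrist",(.577,.0405,.074),c))
for d in spot_in("wrist","bush_mid")[:2]+spot_in("wrist","handle")[:1]:
  e=np.array(d["extent"])*[560,420,560,420]; print(round(d["conf"],2),np.round(e))
E
```

```text
12.3 [0.57615493 0.03511661 0.24582801] [0.43069295 0.15428714 0.14350208] 0.7553456927652323
[284 234]
exp bush top [280.06404327 190.57784916]
0.85 [270. 174.  23.  30.]
0.63 [143.   1.  25.  17.]
0.64 [184. 274. 115.  87.]
```

View pics/w4.png

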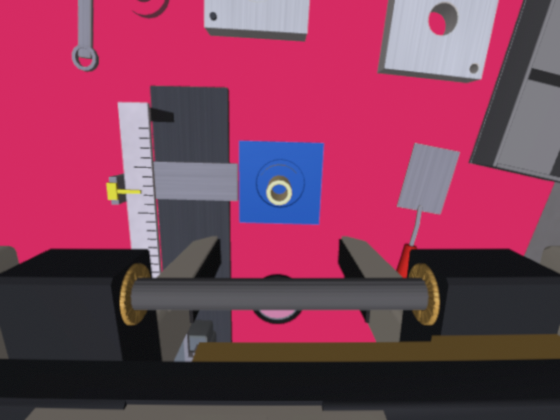

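The bush stands in the recess, rim at (279,191) against an expected (280,190.6). Now above the handle.

send_rows:
  moves:
    - [[-0.02,-0.018,0],0.5]
    - [[-0.045,-0.041,0],1]
    - [[-0.07,-0.064,0],1.5]
    - [[-0.095,-0.087,0],1.5]
    - [[-0.115,-0.105,0],1.5]
    - [[-0.125,-0.113,0],1.5]
    - [[-0.125,-0.113,0],1.5]
    - [[-0.125,-0.113,0],1.5]
  fingers: 0.07

```text
time_s: 13.5
tcp_pos: [0.492, -0.1088, 0.2465]
tool_rot: [[-0.179, 0.984, 0.0], [0.984, 0.179, 0.001], [0.001, 0.0, -1.0]]
contact_force: [-0.5, 0.3, 0.3]
grip_width: 0.751
```

```bash
python3 - <<'E'
from h import *
import json
c4=json.load(open("w4.json"));print("lens w4",at("wrist",(277,298),.1,c4),"tip w4",at("wrist",(142,191),.104,c4))
o=get_obs();print(o["time_s"],o["tcp_pos"],np.round(o["tool_rot"],3).tolist())
c=calibration("wrist");w=save("wrist","w5.png");json.dump({k:np.array(v).tolist() for k,v in c.items()},open("w5.json","w"))
print("exp handle top",proj("wrist",(.486,-.1,.182),c))
for l in("handle","pointer","mark","bush_mid"):
 for d in spot_in("wrist",l)[:2]:
  e=np.array(d["extent"])*[560,420,560,420]; print(l,round(d["conf"],2),np.round(e))
E
```

```text
lens w4 [ 0.59823714 -0.08023131  0.1       ] tip w4 [0.43310502 0.01588498 0.104     ]
13.5 [ 0.49202779 -0.1088219   0.24653022] [[-0.179, 0.984, 0.0], [0.984, 0.179, 0.001], [0.001, 0.0, -1.0]]
exp handle top [272.33209437 208.22947966]
mark 0.69 [201.  32. 216.  96.]
bush_mid 0.74 [345.  62.  50.  44.]
```

View pics/w5.png

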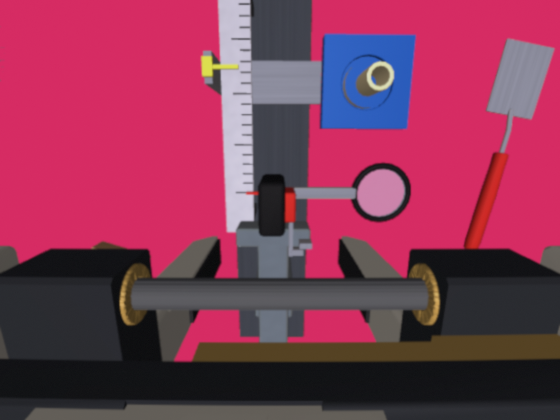

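The wrist view shows the parked handle at (259–285, 175–236), the red pointer tip near (247,192), the yellow tip near (239,67) and the lens at (380,192). Handle top centre matches the projection to about 3 px. I work out the numbers.

```bash
python3 - <<'E'
from h import *
import json
c=json.load(open("w5.json")); im=cv2.imread("pics/w5.png").astype(int)
e=np.array([-.176,.984]); n=np.array([-.984,-.176])
h=np.array([.486,-.1])
def show(n_,uv,z):
    p=at("wrist",uv,z,c)[:2]; print(n_,np.round(p,4),"boom x,y rel h:",np.round([(p-h)@e,(p-h)@n],4))
b=im.max(2)<45; b[:160]=0;b[245:]=0;b[:,:245]=0;b[:,290:]=0
y,x=np.nonzero(b);print("black",x.min(),x.max(),y.min(),y.max(), [ (r,np.nonzero(b[r])[0][[0,-1]].tolist()) for r in (185,200,215,230) if b[r].any()])
red=(im[:,:,2]>150)&(im[:,:,0]<40)&(im[:,:,1]<60);red[:170]=0;red[245:]=0;red[:,:225]=0;red[:,300:]=0
yy,xx=np.nonzero(red);s=xx<262;print("ptr",xx[s].min(),xx[s].max(),yy[s].mean(),"btn",xx[~s].min(),xx[~s].max(),yy[~s].min(),yy[~s].max())
ye=(im[:,:,2]>180)&(im[:,:,1]>170)&(im[:,:,0]<120);ye[90:]=0;ye[:,300:]=0
yy2,xx2=np.nonzero(ye);t=xx2>220;print("yel",xx2.max(),yy2[t].mean())
show("ptr",(xx[s].min(),yy[s].mean()),.104);show("yel",(xx2.max(),yy2[t].mean()),.104)
show("lens",(380.5,192),.1);show("seat",(367,82),.02)
# model of handle outline
for z in(.122,.182):
  print(z,[np.round(proj("wrist",[*(h+a*.023*e+q*.011*n),z],c)).tolist() for a in(-1,1) for q in(-1,1)])
E
```

```text
black 255 284 174 234 [(185, [259, 284]), (200, [258, 283]), (215, [259, 283]), (230, [260, 283])]
ptr 257 257 192.5 btn 285 294 193 221
yel 237 66.5
ptr [ 0.4687 -0.1046] boom x,y rel h: [-0.0015  0.0178]
yel [0.4299 0.0134] boom x,y rel h: [0.1214 0.0352]
lens [ 0.5985 -0.0813] boom x,y rel h: [-0.0014 -0.114 ]
seat [0.5768 0.0406] boom x,y rel h: [ 0.1223 -0.1141]
0.122 [[285.0, 217.0], [263.0, 217.0], [285.0, 171.0], [262.0, 171.0]]
0.182 [[286.0, 236.0], [259.0, 236.0], [286.0, 180.0], [258.0, 180.0]]
```

Everything is consistent: mark−pointer 0.123 m, seat−lens 0.1237 m. Go to the handle pinch, grip height 157 mm.

send_rows:
  moves:
    - [[0.004,-0.002,0],0]
    - [[0.008,-0.004,0.01],0]
    - [[0.008,-0.004,0.03],0]
    - [[0.008,-0.004,0.05],0]
    - [[0.008,-0.004,0.07],0]
    - [[0.008,-0.004,0.08],0]
    - [[0.008,-0.004,0.083],0]
    - [[0.008,-0.004,0.083],0]

```text
time_s: 14.75
tcp_pos: [0.4862, -0.1031, 0.164]
tool_rot: [[-0.177, 0.984, 0.001], [0.984, 0.177, -0.0], [-0.0, 0.001, -1.0]]
contact_force: [-0.3, 0.2, 0.3]
grip_width: 0.751
```

send_rows:
  moves:
    - [[0,0,0],0]
    - [[0,0,0],0]
    - [[0,0,0],0]
    - [[0,0,0],0]
    - [[0,0,0],0]
    - [[0,0,0],0]
    - [[0,0,0],0]
    - [[0,0,0],0]
  fingers: 0.0
  squeeze: 30

```text
time_s: 15.75
tcp_pos: [0.4853, -0.1032, 0.1639]
tool_rot: [[-0.176, 0.984, -0.001], [0.984, 0.176, 0.0], [0.0, -0.001, -1.0]]
contact_force: [-3.4, -0.2, 5.4]
grip_width: 0.247
```

Opening is about 24 mm, so the button is in. Draw out along tool x to just short of the mark, then look.

send_rows:
  moves:
    - [[0.005,0,0],0]
    - [[0.015,0,0],0]
    - [[0.03,0,0],0]
    - [[0.045,0,0],0]
    - [[0.06,0,0],0]
    - [[0.075,0,0],0]
    - [[0.09,0,0],0]
    - [[0.105,0,0],0]
    - [[0.115,0,0],0]
    - [[0.12,0,0],0]

```text
time_s: 17.0
tcp_pos: [0.4644, 0.0137, 0.1639]
tool_rot: [[-0.177, 0.984, -0.0], [0.984, 0.177, -0.003], [-0.002, -0.001, -1.0]]
contact_force: [-3.2, -5.5, 3.9]
grip_width: 0.25
```

send_rows:
  moves:
    - [[0,0,0],0]
    - [[0,0,0],0]
    - [[0,0,0],0]
    - [[0,0,0],0]

```text
time_s: 17.5
tcp_pos: [0.4644, 0.0136, 0.1639]
tool_rot: [[-0.176, 0.984, -0.0], [0.984, 0.176, -0.002], [-0.002, -0.001, -1.0]]
contact_force: [-3.3, -4.2, 4.3]
grip_width: 0.249
```

```bash
python3 - <<'E'
from h import *
import json
o=get_obs();print(o["time_s"],o["tcp_pos"],o["contact_force"],o["grip_width"])
c=calibration("wrist");w=save("wrist","w6.png");json.dump({k:np.array(v).tolist() for k,v in c.items()},open("w6.json","w"))
a=save("scene","s6.png");b=save("side","d6.png")
p=proj("wrist",(.4299,.0134,.104),c).astype(int)
q=proj("side",(.43,.014,.104)).astype(int); r=proj("scene",(.44,.014,.104)).astype(int);print(p,q,r)
f=lambda im,x,y,hw,hh,s:cv2.resize(im[max(0,y-hh):y+hh,max(0,x-hw):x+hw,::-1],s,interpolation=2)
cv2.imwrite("pics/c6.png",np.hstack([f(w,p[0]+20,p[1],50,50,(400,400)),f(b,*q,25,25,(400,400))]))
E
```

```text
17.5 [0.46443857 0.01358378 0.16387903] [-3.30387004 -4.19005956  4.33899015] 0.24878311440191805
[234 214] [254 233] [263 207]
```

View pics/c6.png

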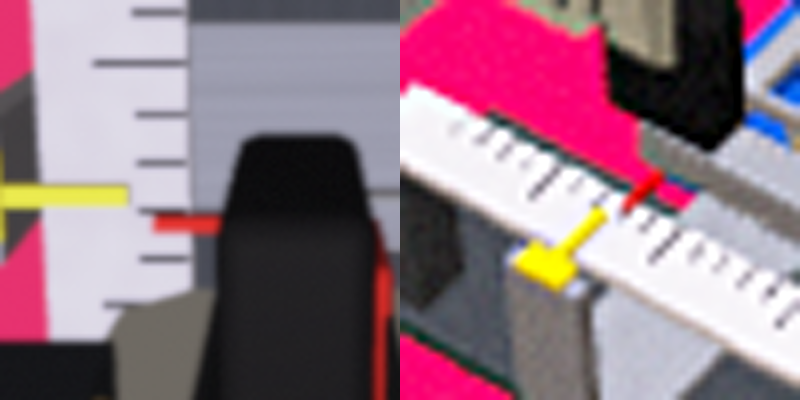

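The pointer is about 25 px short of the yellow needle and 10 mm is about 48 px, so it needs another 5 mm.

send_rows:
  moves:
    - [[0.002,0,0],0]
    - [[0.004,0,0],0]
    - [[0.005,0,0],0]
    - [[0.005,0,0],0]
    - [[0.005,0,0],0]
    - [[0.005,0,0],0]

```text
time_s: 18.4
tcp_pos: [0.4636, 0.0183, 0.1639]
tool_rot: [[-0.176, 0.984, -0.0], [0.984, 0.176, -0.002], [-0.002, -0.001, -1.0]]
contact_force: [-3.1, -4.7, 4.6]
grip_width: 0.247
```

```bash
python3 - <<'E'
from h import *
o=get_obs();print(o["time_s"],o["tcp_pos"],o["contact_force"],o["grip_width"])
c=calibration("wrist");w=save("wrist","w7.png");b=save("side","d7.png");a=save("scene","s7.png")
p=proj("wrist",(.4299,.0134,.104),c).astype(int);q=proj("side",(.577,.04,.05)).astype(int);r=proj("scene",(.577,.04,.05)).astype(int)
f=lambda im,x,y,hw,hh,s:cv2.resize(im[max(0,y-hh):y+hh,max(0,x-hw):x+hw,::-1],s,interpolation=2)
cv2.imwrite("pics/c7.png",np.hstack([f(w,p[0]+20,p[1],50,50,(400,400)),np.vstack([f(b,q[0]-10,q[1],40,20,(400,200)),f(a,*r,40,20,(400,200))])]))
E
```

```text
18.4 [0.46363374 0.01826688 0.16390853] [-3.12334766 -4.74479725  4.56288022] 0.24729552617381495
```

View pics/c7.png

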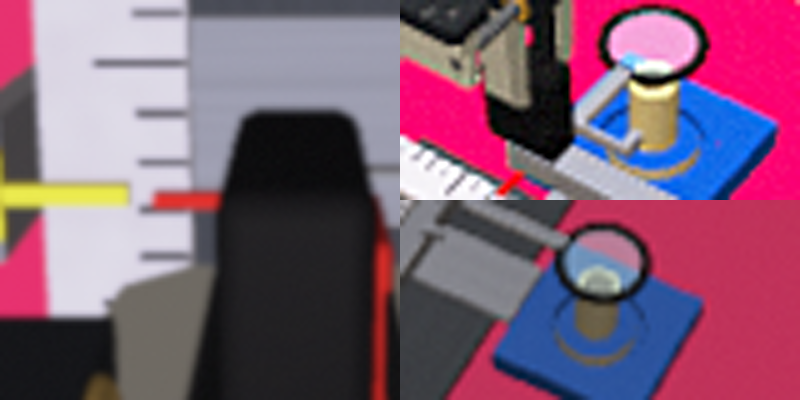

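The red and yellow needles are now in line, to within about 1 mm. The bush stands upright in the recess with the lens over it. Hand in.

```bash
python3 -c "
from station import *
print(close_job())"
```

```text
the job is handed in; nothing more can be done
None
```

The bush is in the inspection seat, and I handed the job in at about 18.5 s with the gripper still holding the boom on the mark. The hand-in gave no verdict.

- **Bush:** I lifted it out of the mould, set it in the blue seat's recess and let go. The last views showed it upright in the recess with the lens over it.
- **Boom:** I pinched the handle with a 30 N grip while the boom was parked, then drew it out about 125 mm. In the last wrist picture the red pointer was in line with the yellow mark to within about 1 mm.
- **Lock button:** I judged it squeezed in from the opening, which reads about 23 mm against the 25 mm expected. The bush also read about 1 mm under its size. The boom came free of its latch and stayed out, which supports this.
- **Forces and bystanders:** Each reading showed less than 8 N on the tool. I did not check each bystander's position, but the arm showed no unexpected contact.

**Estimates that disagreed:** my first rough estimate of the seat, from the fixed cameras, was about 6 mm off the wrist camera's. I used the wrist value and the bush dropped into the recess. My first draw stopped about 5 mm short of the mark, so I corrected it after a look.

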